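Stand the toppled waste jar back on its mat

ROBOT

A 6-joint arm with a two-finger parallel gripper is mounted at the origin on the work surface. World frame = base frame: x ahead of the robot, y to its left, z up, the work surface at z = 0. Lengths are in mm, angles in rad, forces in N, time in s.
With the tool pointing down it reaches from about 275 to 725 mm from the base axis. Payload 5.6 kg.
Tool frame: the origin (TCP) lies midway between the tips of the shut fingers; the grasp point (between the pads) lies behind it (bot.grip_depth is the z of the grasp point in the tool frame, in mm); z points along the fingers, x is the direction in which the jaws open and shut, and the axes are right-handed (so a half turn about z gives the same grasp; the last joint's range is limited). The gripper opens to 85 mm and grips with 20 to 120 N. Pads are 22 mm wide; open, the fingers measure 114 mm over their backs; the gripper's body (76 mm by 85 mm) begins 54 mm behind the grasp point. The pads swing forward as they close: fully open they stand 13 mm farther back than shut.
Start: joints at [1.575, 0.255, 0.108, 0, -1.424, -0.285], TCP at [152.391, 528.46, 195.983] pointing down, gripper open.
Joint ranges: [-2.95, 2.95], [-1.21, 1.97], [-1.09, 1.5], [-2.87, 1.71], [-2.94, -0.07], [-3.05, 3.05]. Speed limits (rad/s): [2.57, 2.57, 3.14, 3.14, 3.14, 3.14].

INTERFACE

Orientations are given as a rotation vector (axis times angle).
In Python, from rig import bot gives the robot as it stands. The module is installed in compiled form; this text tells all that it offers.
- The arm moves only by the tool play_rows, never from a script. Its argument "steps" is a list of rows, each a list of 6 numbers: the shift along the tool's x, y, z in cm, then the turn, a rotation vector about the tool's x, y, z in degrees. In form: [[dx, dy, dz, rx, ry, rz], ...]. A call has 1 to 20 rows; each row shifts and turns the commanded pose from where the row before left it, along the tool's axes as they then stand; what a row does not reach is not made up. A row lasts 1/12 s, in which the tool goes at most 41.7 mm and 7.16 degrees, less where a joint would pass 70% of its speed; a pose out of reach is approached as far as the arm can. A call with a gripper value outside its range is refused whole. "gripper" is the finger opening in cm, from 0 to 8.54, set as the call begins (left out, the last holds). The fingers move at their own pace and stop on an object; "grip_force" is the grip in N (left out, the last holds). Time passes only in rows, so rows that do not move let the fingers close. It gives the time, the measured TCP pose, the force and the opening at its end, in the units of the state.
- bot.observe(): the state, without advancing time (a new reading comes with each control period).
- bot.camera(name): name is "side" or "top" or "wrist"; returns a dict with "frame" (480x640x3 uint8, red, green, blue), "range_z" (480x640 float32, mm along the optical axis (not along the pixel's ray), 0 where there is no reading), "fx", "fy", "cx", "cy" (pixels), "R" (3x3) and "t" (3): a world point X has camera coordinates R X + t. Camera axes: x right, y down, z forward; pixel columns grow to the right and rows downward; lengths in mm; the calibration is good to about 2 mm. A picture is of the moment at which its call begins.
- bot.close_job(): hands the job in, once; it reports no verdict.
The state is a dict: "time_s": time; "joint_pos": joint angles; "qvel": joint speeds; "effort": joint torques, N m; "ee_pos": TCP position; "orientation": TCP orientation; "ft_force": force on the tool from outside, world axes, zero at the start; "ft_torque": the same for the moment, N m; "opening": finger opening in mm.
Only numpy, scipy, OpenCV 4.12 (cv2) and the standard library are available. Lean on these libraries where they do the work, as an engineer would, in place of code of your own. Each camera call takes 0.05 s, during which the arm holds its last target.

TASK

The square yellow tip-waste jar has been knocked over on the lab bench. Tip it up and let it down gently onto its base, never letting it drop or slam down, and slide it along the bench until its whole base is on the blue square mat. Do not pick it up off the bench, and leave the tube rack, the amber bottle and the tip box where they are.

Things in the scene. Friction and masses are not known exactly. Their poses are not given: they have to be found in the camera images.
- jar: Empty yellow square plastic jar, 80 x 80 mm outside, 90 mm tall, walls 3 mm, base 4 mm, about 0.18 kg, loose. Origin: centre of the base's outside; z axis from base to open mouth; x, y square to the side walls. It starts lying on its +x wall (-x wall on top, origin 40 mm above the bench), mouth turned roughly away from the robot.
- mouth (a point): centre of the jar's open mouth, in the plane of the rim, 90 mm from the base along the jar's z
- foot_a (a point): one corner of the outside of the jar's base, at jar x = +40 mm, y = +40 mm, z = 0
- foot_b (a point): one corner of the outside of the jar's base, at jar x = +40 mm, y = -40 mm, z = 0
- foot_c (a point): one corner of the outside of the jar's base, at jar x = -40 mm, y = +40 mm, z = 0
- foot_d (a point): one corner of the outside of the jar's base, at jar x = -40 mm, y = -40 mm, z = 0
- mat: Blue square mat, 160 x 160 mm, about 1 mm thick film lying flush on the bench (no step: things slide onto it freely and rest at bench height). Origin: its centre, at bench height; x and y along its sides, z up. It does not move.
- tube_rack: White foam block 70 x 130 mm and 45 mm high with seven red-capped tubes, 102 mm high in all, beside the work. Loose. Origin: centre of its underside; long side along its y.
- amber_bottle: Amber bottle with a blue cap, 50 mm diameter, 95 mm tall, standing. Loose. Origin: centre of its underside.
- tip_box: Blue box with a clear lid, 87 x 122 mm, 75 mm high. Loose. Origin: centre of its underside; long side along its y.
Mind the look-alikes: they are no part of the job. Of the things that look like the jar, the middle-sized one is meant.

How it is judged (in metres and radians):
On the way:
1. the jar stands upright on its base on the bench (angle between jar's own z axis and vertical below 0.08 rad and height (world z) of jar below 0.006 m and angular speed of jar below 0.4 rad/s), for 0.2 s.
At the end, for the whole second after the job is handed in: The jar stands upright on its base (within 0.06 rad, base centre under 6 mm above the bench), at rest, with all four corners of its base on the mat (within 82 mm of the mat's centre along each of its sides; the mat itself ends at 80 mm) (angle between jar's own z axis and vertical below 0.06 rad and height (world z) of jar below 0.006 m and height (world z) of mouth above 0.08 m and x of foot_a in the frame of mat between -0.082 and 0.082 m and y of foot_a in the frame of mat between -0.082 and 0.082 m and x of foot_b in the frame of mat between -0.082 and 0.082 m and y of foot_b in the frame of mat between -0.082 and 0.082 m and x of foot_c in the frame of mat between -0.082 and 0.082 m and y of foot_c in the frame of mat between -0.082 and 0.082 m and x of foot_d in the frame of mat between -0.082 and 0.082 m and y of foot_d in the frame of mat between -0.082 and 0.082 m and linear speed of jar below 0.02 m/s and angular speed of jar below 0.2 rad/s); the robot touches nothing.
It fails at once if the jar drops or slams over: it turns faster than 3 rad/s while still tilted (a jar let go past its balance point turns much faster) (angular speed of jar above 3 rad/s and angle between jar's own z axis and vertical above 0.1 rad).
It fails at once if the jar is picked up: all of its base's corners are more than 20 mm above the bench, and its mouth too (height (world z) of each of foot_a, foot_b, foot_c, foot_d above 0.02 m and height (world z) of mouth above 0.05 m).
It fails at once if the tube rack is moved by more than 20 mm (distance of tube_rack from where it was at the start of the episode above 0.02 m).
It fails at once if the amber bottle is moved by more than 20 mm (distance of amber_bottle from where it was at the start of the episode above 0.02 m).
It fails at once if the tip box is moved by more than 20 mm (distance of tip_box from where it was at the start of the episode above 0.02 m).
It also fails if it takes over 67 s, if anything falls off the work surface, if the arm or the gripper's body presses on something with over 40 N, if the wrist force passes 120 N, or if a joint passes its speed limit or range.

## Working session

There is one attempt and no reset: what is moved stays moved. The work goes in short steps, Python scripts to look and compute and a tool call to move; the robot and the scene stay as the last step left them, time stands still between calls to the robot, and variables do not carry over. Pictures are saved under pics/ and viewed, and the job is handed in when it is done.

Besides the shell and the picture viewer there is one more tool, called as name([rows], argument=value, ...), one row to a line, values as JSON. play_rows: Moves the arm, as the interface text tells. Its arguments: {"type":"object","properties":{"steps":{"type":"array"},"gripper":{"type":"number"},"grip_force":{"type":"number"}},"required":["steps"]}

```bash
mkdir -p pics
python3 - <<'E'
from rig import bot
import cv2,numpy as np,pickle
print(bot.observe(), bot.grip_depth)
for n in ["side","top","wrist"]:
    c=bot.camera(n); cv2.imwrite(f"pics/{n}0.png",c["frame"][:,:,::-1]); pickle.dump(c,open(f"{n}0.pkl","wb"))
    print(n,c["fx"],c["cx"],c["cy"],np.round(c["R"],3).tolist(),c["t"])
E
```

```text
{'time_s': 0.0, 'joint_pos': array([ 1.57460344e+00,  2.55728141e-01,  1.06998123e-01, -4.28296040e-04,
       -1.42390020e+00, -2.84595417e-01]), 'qvel': array([ 0.00033054, -0.00013452,  0.00045416,  0.00015656,  0.00195417,
        0.00033847]), 'effort': array([ 5.87817412e-04, -3.86627162e+01,  2.37942606e+01,  5.36537111e+00,
       -6.13685101e-03, -7.53008408e-06]), 'ee_pos': array([152.22282735, 527.93099881, 195.11035064]), 'orientation': array([ 1.88778759e+00, -2.50934960e+00,  1.90960816e-03]), 'ft_force': array([ 0.51312949, -0.19705755,  0.5464653 ]), 'ft_torque': array([-0.02228937, -0.00281949, -0.01979422]), 'opening': 85.0599909248561} -18.700000000000003
side 576.6322495963432 324.75059410892885 245.74608949720644 [[0.777, -0.63, -0.004], [-0.378, -0.461, -0.803], [0.504, 0.625, -0.596]] [-451.29407788  260.82600934 1122.10041262]
top 541.6159418945246 320.70526037090684 246.22260566321273 [[0.017, -1.0, 0.025], [-0.998, -0.019, -0.06], [0.061, -0.023, -0.998]] [ -24.68326545  584.02960145 1216.7121784 ]
wrist 340.9567923191596 319.79826205531856 237.9109206799751 [[-0.277, -0.961, 0.002], [-0.924, 0.267, 0.273], [-0.263, 0.074, -0.962]] [549.7905162  -35.72359945 378.58181396]
```

View pics/side0.png

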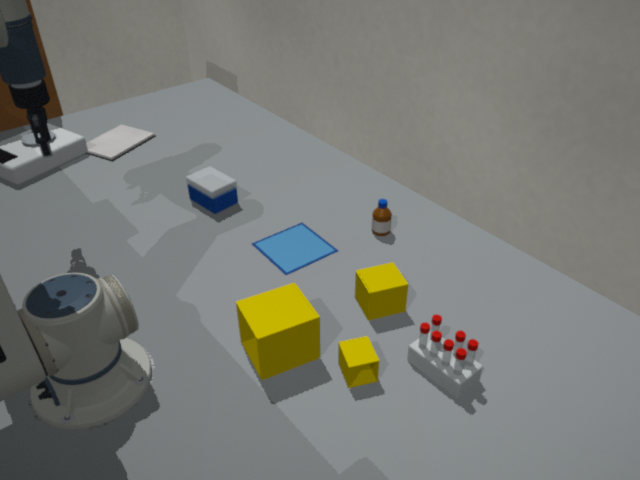

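View pics/top0.png

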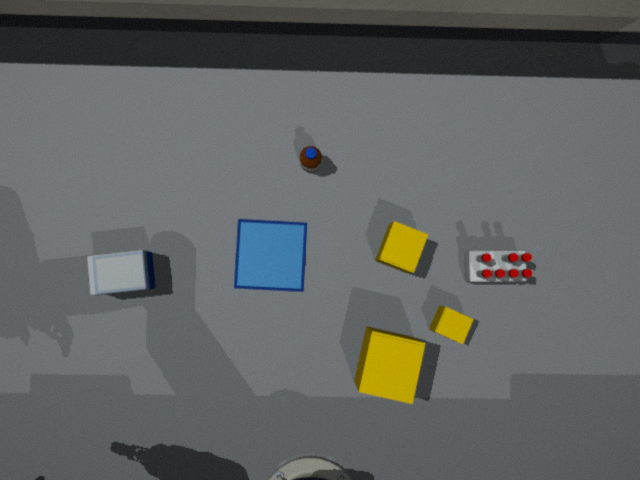

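Side and top views show three yellow jars (top-view pixels): large (392,365), middle (403,247), small (453,325). The middle one fits "middle-sized". The mat is at (271,255), the rack at (500,266), the bottle at (311,157) and the tip box at (120,272). I'll measure and confirm in a crop.

```bash
cat > h.py <<'E'
import numpy as np,cv2
def world(c):
    z=c["range_z"].astype(float); v,u=np.mgrid[0:480,0:640]
    P=np.stack([(u-c["cx"])/c["fx"]*z,(v-c["cy"])/c["fy"]*z,z],-1)
    return (P-c["t"])@np.array(c["R"])   # R^T (P-t)
def proj(c,X):
    p=np.array(c["R"])@np.array(X,float)+c["t"]; return c["fx"]*p[0]/p[2]+c["cx"],c["fy"]*p[1]/p[2]+c["cy"]
def yellow(c):
    f=c["frame"].astype(int); return (f[...,0]>90)&(f[...,1]>80)&(f[...,2]<60)
def blue(c):
    f=c["frame"].astype(int); return (f[...,2]>90)&(f[...,2]>f[...,0]+60)
E
python3 - <<'E'
import pickle
from h import *
c=pickle.load(open("top0.pkl","rb")); W=world(c)
n,l,st,ce=cv2.connectedComponentsWithStats(yellow(c).astype(np.uint8))
for i in range(1,n):
    if st[i,4]<200: continue
    P=W[l==i]; P=P[P[:,2]>5]; zt=np.percentile(P[:,2],90); T=P[abs(P[:,2]-zt)<5]
    print(ce[i],"ztop",zt,len(T)); r=cv2.minAreaRect(T[:,:2].astype(np.float32)); print(r, cv2.boxPoints(r).tolist())
n,l,st,ce=cv2.connectedComponentsWithStats(blue(c).astype(np.uint8))
for i in range(1,n):
    if st[i,4]<60: continue
    P=W[l==i]; r=cv2.minAreaRect(P[:,:2].astype(np.float32)); print("blue",ce[i],st[i,4],np.median(P[:,2]),r,cv2.boxPoints(r).tolist())
for nm,(a,b,x,y) in dict(rack=(465,245,535,288),bottle=(298,143,324,172),tip=(85,245,156,297)).items():
    P=W[b:y,a:x].reshape(-1,3); P=P[P[:,2]>20]; print(nm,P.min(0),P.max(0))
s=pickle.load(open("side0.pkl","rb"))
a=cv2.resize(s["frame"][240:400,220:500,::-1],None,fx=2.5,fy=2.5,interpolation=cv2.INTER_CUBIC); cv2.imwrite("pics/crop0.png",a)
E
```

```text
[402.44698795 246.32590361] ztop 84.19075773377351 1279
((582.4749145507812, -191.86996459960938), (80.55187225341797, 89.97647857666016), 69.94830322265625) [[526.4043579101562, -214.27951049804688], [610.9268188476562, -245.12954711914062], [638.5454711914062, -169.46041870117188], [554.0230102539062, -138.61038208007812]]
[453.13355049 324.64820847] ztop 64.3105365266341 684
((414.17352294921875, -307.29351806640625), (68.5698471069336, 59.10292053222656), 67.12191009521484) [[373.61773681640625, -327.3926086425781], [428.0712890625, -350.3701477050781], [454.72930908203125, -287.1944274902344], [400.2757568359375, -264.2168884277344]]
[391.27614831 366.67542889] ztop 118.55881154225489 2973
((329.74664306640625, -163.3799591064453), (115.59461975097656, 128.81776428222656), 78.24166870117188) [[254.91116333007812, -206.83892822265625], [381.0257873535156, -233.08993530273438], [404.5821228027344, -119.92098999023438], [278.4674987792969, -93.66998291015625]]
blue [310.44705882 152.57647059] 85 96.25971533377997 ((782.0972290039062, 13.09280776977539), (22.208541870117188, 19.769119262695312), 1.0674476623535156) [[770.8107299804688, 22.76878547668457], [771.1790161132812, 3.0030980110168457], [793.3837280273438, 3.416830062866211], [793.0154418945312, 23.182518005371094]]
blue [270.33438819 254.92067511] 4740 3.122446492047138 ((563.2650146484375, 96.74187469482422), (167.80026245117188, 158.4358673095703), 87.85612487792969) [[480.96392822265625, 15.863929748535156], [639.2888793945312, 9.937004089355469], [645.5661010742188, 177.61981201171875], [487.24114990234375, 183.5467529296875]]
rack [ 509.37656604 -475.52746123   20.02883552] [ 580.74227356   14.80029095 1249.96193118]
bottle [509.37656604 -10.92599572  20.04263826] [ 805.08935095   38.84504848 1249.96193118]
tip [466.78728308  14.80029095  20.18682357] [ 566.06403163  490.4658699  1249.96193118]
```

View pics/crop0.png

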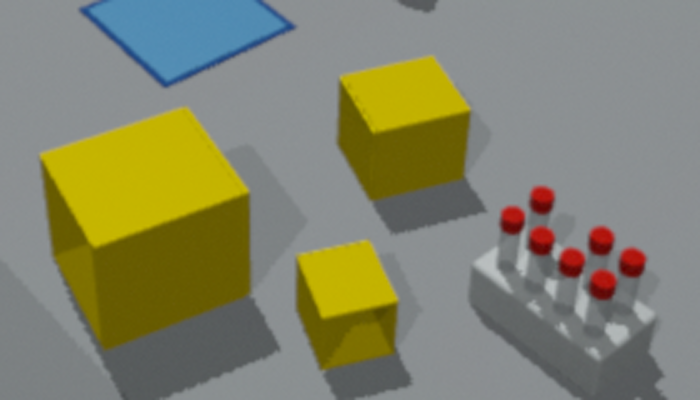

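The crop confirms it: the middle jar lies with its closed base toward the robot, at about (582,-192), with yaw about -20°. I'll hover above it.

play_rows([
  [2.4,-2.5,0,0,0,0],
  [2.4,-2.5,0,0,0,0],
  [2.4,-2.5,0,0,0,0],
  [2.4,-2.5,0,0,0,0],
  [2.4,-2.5,0,0,0,0],
  [2.4,-2.5,0,0,0,0],
  [2.4,-2.5,0,0,0,0],
  [2.4,-2.5,0,0,0,0],
  [2.4,-2.5,0,0,0,0],
  [2.4,-2.5,0,0,0,0],
  [2.4,-2.5,0,0,0,0],
  [2.4,-2.5,0,0,0,0],
  [2.4,-2.5,0,0,0,0],
  [2.4,-2.5,0,0,0,0],
  [2.4,-2.5,0,0,0,0],
  [2.4,-2.5,0,0,0,0],
  [2.4,-2.5,0,0,0,0],
  [2.4,-2.5,0,0,0,0],
  [2.4,-2.5,0,0,0,0],
  [2.4,-2.5,0,0,0,0],
], gripper=8.54, grip_force=40)

```text
time_s: 1.82
ee_pos: [500.2, -73.1, 195.7]
orientation: [1.888, -2.51, -0.001]
ft_force: [0.5, 0.5, -0.3]
opening: 85.3
```

play_rows([
  [2.4,-2.5,0,0,0,0],
  [2.4,-2.5,0,0,0,0],
  [2.4,-2.5,0,0,0,0],
  [2.1,-3.0,0,0,0,0],
  [0,0,0,0,0,4],
  [0,0,0,0,0,0],
  [0,0,0,0,0,0],
])

```text
time_s: 2.4
ee_pos: [574.6, -189.8, 195.4]
orientation: [1.801, -2.573, -0.002]
ft_force: [0.2, 0.5, 0.5]
opening: 85.5
```

Run:
```python
from rig import bot
from h import *
import pickle
print(bot.observe()["joint_pos"])
for nm in ["wrist","top"]:
    c=bot.camera(nm); pickle.dump(c,open(nm+"1.pkl","wb"))
    if nm=="wrist": cv2.imwrite("pics/wrist1.png",c["frame"][:,:,::-1])
    W=world(c); Y=yellow(c)
    n,l,st,ce=cv2.connectedComponentsWithStats(Y.astype(np.uint8))
    for i in range(1,n):
        if st[i,4]<500: continue
        P=W[l==i]; T=P[(P[:,2]>70)&(P[:,2]<95)]
        if len(T)<500: continue
        r=cv2.minAreaRect(T[:,:2].astype(np.float32)); print(nm,ce[i],np.median(T[:,2]),r,cv2.boxPoints(r).round(1).tolist())
```

```text
[-6.11647009e-02  3.67247080e-01  2.63814983e-01 -3.02496805e-04
 -1.46855895e+00  1.28239037e+00]
wrist [320.43296    208.23466667] 79.62813497886913 ((582.1907348632812, -192.3580322265625), (79.12611389160156, 89.85824584960938), 69.62176513671875) [[526.2999877929688, -213.8000030517578], [610.5, -245.10000610351562], [638.0999755859375, -170.89999389648438], [553.9000244140625, -139.60000610351562]]
wrist [371.63835217 373.24316442] 79.21268951541937 ((392.0626525878906, -177.48912048339844), (112.18086242675781, 3.4967291355133057), 78.18000030517578) [[378.8999938964844, -232.0], [382.29998779296875, -232.6999969482422], [405.29998779296875, -122.9000015258789], [401.79998779296875, -122.19999694824219]]
```

View pics/wrist1.png

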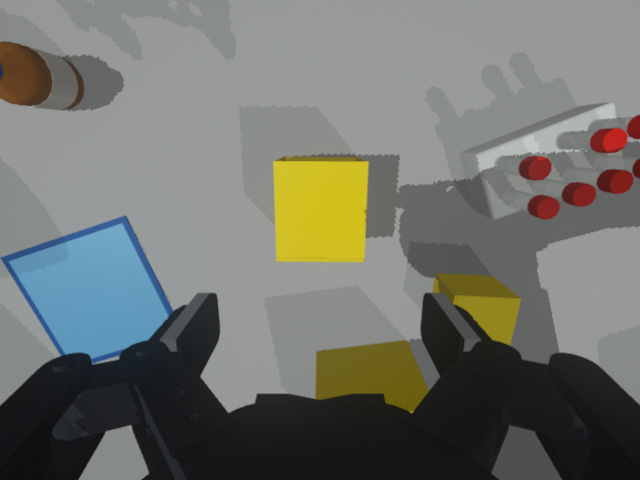

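Middle jar from the wrist view: top at pixels (274–368, 160–260), centre (582,-192), yaw -20.4°, and it sits centred between the fingers. I'll move 18 mm toward the mouth side and descend slowly.

play_rows([
  [0,-1.8,0,0,0,0.4],
  [0,0,2.2,0,0,0],
  [0,0,2.2,0,0,0],
  [0,0,2.2,0,0,0],
  [0,0,2.2,0,0,0],
  [0,0,0.8,0,0,0],
  [0,0,0.8,0,0,0],
  [0,0,0.8,0,0,0],
  [0,0,0.8,0,0,0],
  [0,0,0,0,0,0],
])

```text
time_s: 3.33
ee_pos: [591.3, -195.6, 75.0]
orientation: [1.791, -2.58, -0.002]
ft_force: [-0.2, 0.8, -0.9]
opening: 85.6
```

play_rows([
  [0,0,0.6,0,0,0],
  [0,0,0.6,0,0,0],
  [0,0,0.6,0,0,0],
  [0,0,0.6,0,0,0],
  [0,0,0.6,0,0,0],
  [0,0,0,0,0,0],
])

```text
time_s: 3.83
ee_pos: [590.8, -195.7, 44.2]
orientation: [1.79, -2.58, -0.003]
ft_force: [0.1, -0.1, -0.1]
opening: 85.5
```

Run:
```python
from rig import bot
from h import *
for nm in ["wrist","side"]:
    c=bot.camera(nm); f=c["frame"][:,:,::-1]
    if nm=="side": f=cv2.resize(f[180:360,280:520],None,fx=3,fy=3)
    cv2.imwrite(f"pics/{nm}2.png",f)
```

```text
(no output)
```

View pics/wrist2.png

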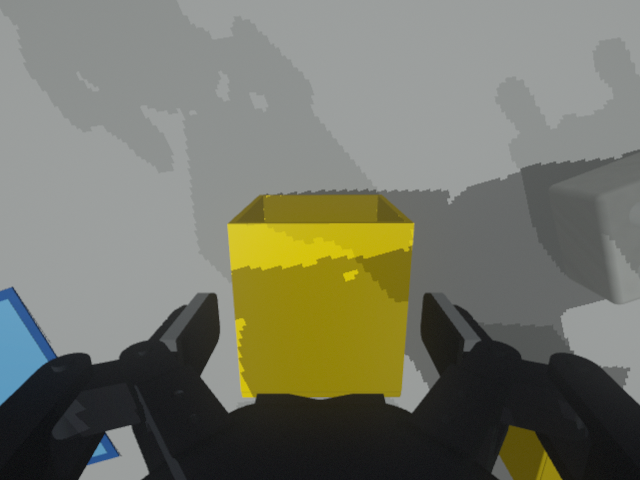

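View pics/side2.png

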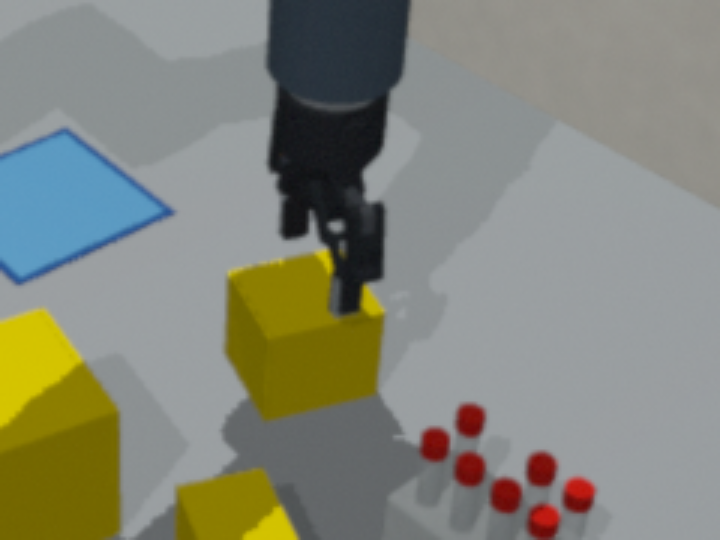

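Both fingers clear the walls, with the tips just below the jar's top edge. I'll descend further and close.

play_rows([
  [0,0,0.5,0,0,0],
  [0,0,0.5,0,0,0],
  [0,0,0.5,0,0,0],
  [0,0,0.5,0,0,0],
  [0,0,0.4,0,0,0],
  [0,0,0,0,0,0],
])

```text
time_s: 4.43
ee_pos: [591.0, -195.8, 20.6]
orientation: [1.79, -2.58, -0.002]
ft_force: [-0.6, 0.2, -0.0]
opening: 85.4
```

play_rows([
  [0,0,0,0,0,0],
  [0,0,0,0,0,0],
  [0,0,0,0,0,0],
  [0,0,0,0,0,0],
  [0,0,0,0,0,0],
  [0,0,0,0,0,0],
], gripper=7.6, grip_force=30)

```text
time_s: 4.93
ee_pos: [591.7, -195.9, 21.9]
orientation: [1.791, -2.581, -0.0]
ft_force: [-0.0, 0.3, -1.4]
opening: 79.0
```

play_rows([
  [-0.3,0.1,0,0,0,0],
  [-0.7,0.2,0,0,0,0],
  [-1.1,0.26,0,0,0,0],
  [-1.1,0.26,0,0,0,0],
  [-1.1,0.26,0,0,0,0],
  [-1.1,0.26,0,0,0,0],
  [-1.1,0.26,0,0,0,0],
  [-1.1,0.26,0,0,0,0],
  [-1.1,0.26,0,0,0,0],
  [-1.1,0.26,0,0,0,0],
  [-1.1,0.26,0,0,0,0],
  [-1.1,0.26,0,0,0,0],
  [-1.1,0.26,0,0,0,0],
  [-1.1,0.26,0,0,0,0],
  [-1.1,0.26,0,0,0,0],
  [-1.1,0.26,0,0,0,0],
  [-0.9,0.2,0,0,0,0],
  [-0.4,0.1,0,0,0,0],
  [0,0,0,0,0,0],
])

```text
time_s: 6.52
ee_pos: [614.2, -14.2, 21.9]
orientation: [-1.792, 2.58, 0.0]
ft_force: [0.4, -0.2, -1.9]
opening: 78.7
```

play_rows([
  [0,0,0,0,0,2],
  [0,0,0,0,0,3],
  [0,0,0,0,0,3],
  [0,0,0,0,0,3],
  [0,0,0,0,0,3],
  [0,0,0,0,0,3],
  [0,0,0,0,0,3],
  [0,0,0,0,0,3],
  [0,0,0,0,0,3],
  [0,0,0,0,0,3],
  [0,0,0,0,0,3],
  [0,0,0,0,0,3],
  [0,0,0,0,0,3],
  [0,0,0,0,0,3],
  [0,0,0,0,0,3],
  [0,0,0,0,0,1],
  [0,0,0,0,0,0],
])

```text
time_s: 7.93
ee_pos: [614.0, -15.7, 22.0]
orientation: [0.666, -3.07, 0.0]
ft_force: [0.0, 0.2, -1.8]
opening: 79.1
```

Run:
```python
from rig import bot
from h import *
print(bot.observe()["joint_pos"],bot.observe()["ft_torque"])
for nm in ["wrist","side"]:
    c=bot.camera(nm); f=c["frame"][:,:,::-1]
    cv2.imwrite(f"pics/{nm}3.png",f)
```

```text
[ 2.28540282e-01  4.82526215e-01 -1.15555149e-02  1.10929065e-04
 -1.07682743e+00  1.98884918e-01] [-0.0123752  -0.0299016  -0.01763799]
```

View pics/side3.png

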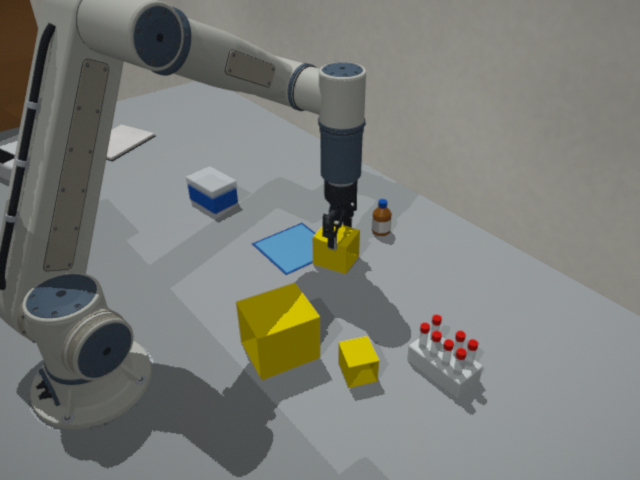

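The jar is in front of the mat at about (338,250) in the side view, and the other objects haven't moved. I'll set it down, open, back off a little and lean the tool toward the mouth side for a regrip.

play_rows([
  [0,0,0.05,0,0,0],
  [0,0,0.05,0,0,0],
  [0,0,0.05,0,0,0],
  [0,0,0.05,0,0,0],
  [0,0,0,0,0,0],
])

```text
time_s: 8.45
ee_pos: [614.2, -15.6, 21.6]
orientation: [-0.668, 3.069, -0.001]
ft_force: [-3.8, 0.3, 7.2]
opening: 79.4
```

play_rows([
  [0,0,0,0,0,0],
  [0,0,0,0,0,0],
  [0,0,0,0,0,0],
  [0,0,0,0,0,0],
  [0,0,0,0,0,0],
  [0,0,-0.5,0,0,0],
  [0,0,-0.5,0,0,0],
  [0,0,0,0,0,0],
], gripper=8.54)

```text
time_s: 9.12
ee_pos: [615.1, -15.3, 31.5]
orientation: [-0.667, 3.068, -0.001]
ft_force: [-0.3, -0.3, 1.0]
opening: 85.3
```

Run:
```python
from rig import bot
from h import *
o=bot.observe(); print(o["ee_pos"],o["ft_force"])
c=bot.camera("wrist"); f=c["frame"][:,:,::-1]; cv2.imwrite("pics/wrist4.png",f)
W=world(c); T=W[yellow(c)]; T=T[(abs(T[:,2]-80)<6)&(np.hypot(T[:,0]-o["ee_pos"][0],T[:,1]-o["ee_pos"][1])<80)]
print(np.median(T[:,2]),cv2.minAreaRect(T[:,:2].astype(np.float32)))
s=T[:,:2]@np.array([.413,-.911]); print("mouth edge along u",np.percentile(s,99.5), "tcp", o["ee_pos"][:2]@np.array([.413,-.911]))
```

```text
[615.09383725 -15.28469761  31.54506244] [-0.30104771 -0.32325684  1.03311544]
79.66998664899903 ((611.0831298828125, -8.845344543457031), (80.52102661132812, 85.87640380859375), 24.66007423400879)
mouth edge along u 303.1378845573905 tcp 267.9581143019471
```

View pics/wrist4.png

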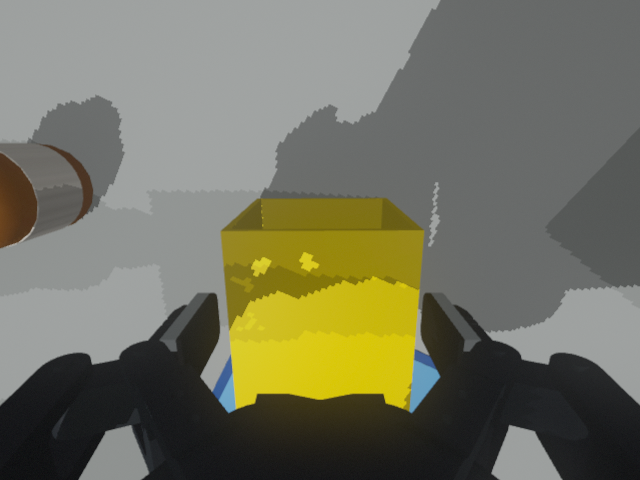

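play_rows([
  [0,0.27,0,-5,0,0],
  [0,0.27,0,-5,0,0],
  [0,0.27,0,-5,0,0],
  [0,0.27,0,-5,0,0],
  [0,0.27,0,-5,0,0],
  [0,0,0,0,0,0],
])

```text
time_s: 9.67
ee_pos: [608.5, -6.1, 30.3]
orientation: [0.625, -2.91, -0.652]
ft_force: [-1.5, -0.1, -1.2]
opening: 85.3
```

Run:
```python
from rig import bot
from h import *
o=bot.observe(); print(o["ee_pos"],o["ft_force"],o["joint_pos"])
for n in ["side","top"]:
    c=bot.camera(n); u,v=proj(c,o["ee_pos"]); u=int(min(max(u,100),540));v=int(min(max(v,80),400))
    f=c["frame"][v-80:v+80,u-100:u+100,::-1]; cv2.imwrite(f"pics/{n}5.png",cv2.resize(f,None,fx=3,fy=3))
```

```text
[608.54432853  -6.11798883  30.28802623] [-1.47121534 -0.14954823 -1.1763483 ] [-0.02643679  0.65302053  0.36135854 -0.3951148  -1.49066796  0.52374307]
```

View pics/side5.png

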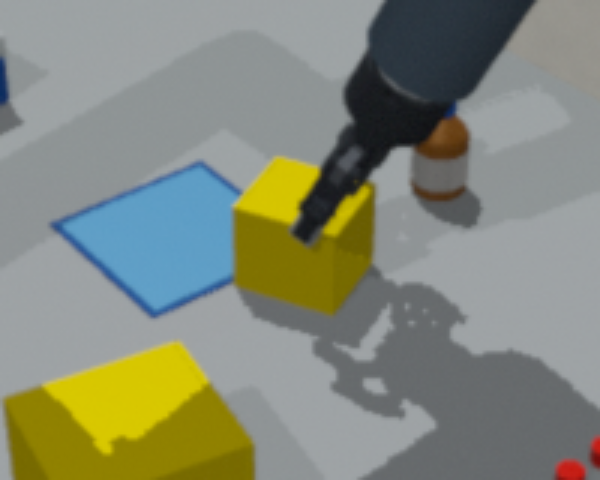

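play_rows([
  [0,0.27,-0.05,-5,0,0],
  [0,0.27,-0.05,-5,0,0],
  [0,0.27,-0.05,-5,0,0],
  [0,0,0,0,0,0],
])

```text
time_s: 10.1
ee_pos: [604.8, 1.2, 35.0]
orientation: [0.592, -2.753, -1.009]
ft_force: [-1.4, 0.8, -1.3]
opening: 85.3
```

Run:
```python
from rig import bot
from h import *
o=bot.observe(); print(o["ee_pos"],o["ft_force"],o["joint_pos"])
for n in ["side","wrist"]:
    c=bot.camera(n); u,v=proj(c,o["ee_pos"]); u=int(min(max(u,100),540));v=int(min(max(v,80),400))
    f=c["frame"][:,:,::-1]
    if n=="side": f=cv2.resize(f[v-80:v+80,u-100:u+100],None,fx=3,fy=3)
    cv2.imwrite(f"pics/{n}6.png",f)
```

```text
[604.81958901   1.22754668  35.04611971] [-1.43452894  0.83062285 -1.30101284] [-0.14232086  0.78704109  0.54748396 -0.58284011 -1.73142301  0.59021283]
```

View pics/side6.png

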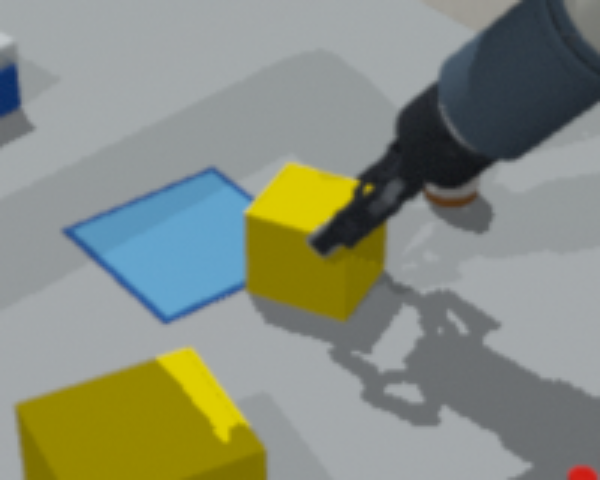

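View pics/wrist6.png

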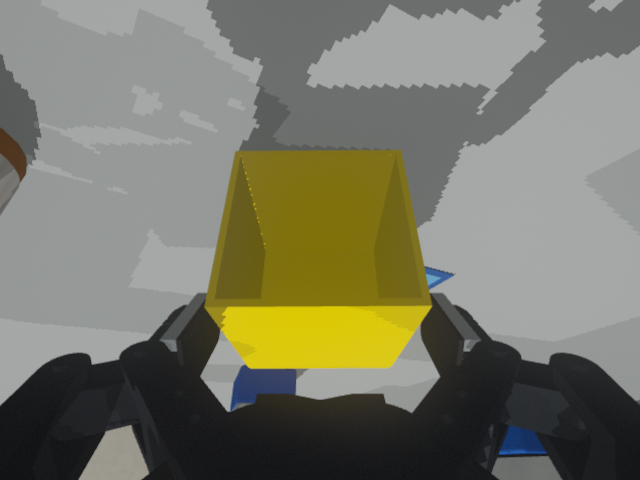

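Tool leaned 40° toward the mouth side, straddling the side walls without contact. I'll go slightly deeper and grip.

play_rows([
  [0,0,0.35,0,0,0],
  [0,0,0.35,0,0,0],
  [0,0,0,0,0,0],
  [0,0,0,0,0,0],
])

```text
time_s: 10.53
ee_pos: [603.9, 7.5, 32.9]
orientation: [0.602, -2.759, -1.003]
ft_force: [-1.1, -0.3, -0.1]
opening: 85.4
```

play_rows([
  [0,0,0,0,0,0],
  [0,0,0,0,0,0],
  [0,0,0,0,0,0],
  [0,0,0,0,0,0],
  [0,0,0,0,0,0],
  [0,0,0,0,0,0],
], gripper=7.6, grip_force=40)

```text
time_s: 11.03
ee_pos: [604.4, 6.6, 33.2]
orientation: [0.6, -2.759, -1.004]
ft_force: [-0.3, -0.2, 5.2]
opening: 78.9
```

Run:
```python
from rig import bot
from h import *
from scipy.spatial.transform import Rotation as Ro
o=bot.observe(); print(o["ee_pos"],o["ft_force"]); print(Ro.from_rotvec(o["orientation"]).as_matrix().round(3))
e=o["ee_pos"]; u=np.array([.413,-.911]); print("tcp u",e[:2]@u, e[2])
c=bot.camera("top"); W=world(c); T=W[yellow(c)]; T=T[(abs(T[:,1]+8)<90)&(T[:,0]>500)&(T[:,2]>20)&(T[:,2]<100)]
s=T[:,:2]@u; print("top: base edge u",np.percentile(s,[.5,2,98]),np.median(T[:,2]))
```

```text
[604.37608389   6.57919574  33.22210122] [-0.25317456 -0.23543613  5.22860749]
[[-0.91  -0.319 -0.266]
 [-0.415  0.697  0.585]
 [-0.001  0.643 -0.766]]
tcp u 243.61367532994927 33.222101217383376
top: base edge u [214.30774967 215.5940946  299.31653726] 81.65956307503778
```

play_rows([
  [0,0.06,-0.08,0,0,0],
  [0,0.12,0,1.5,0,0],
  [0,0.235,-0.003,3,0,0],
  [0,0.235,-0.003,3,0,0],
  [0,0.235,-0.003,3,0,0],
  [0,0.235,-0.003,3,0,0],
  [0,0.12,0,1.5,0,0],
  [0,0,0,0,0,0],
])

```text
time_s: 11.75
ee_pos: [599.8, 16.9, 40.9]
orientation: [0.637, -2.913, -0.643]
ft_force: [0.1, 0.6, -1.0]
opening: 79.2
```

Run:
```python
from rig import bot
from h import *
o=bot.observe(); print(o["ee_pos"],o["ft_force"],o["joint_pos"])
for n in ["side"]:
    c=bot.camera(n); u,v=proj(c,o["ee_pos"]); u=int(min(max(u,100),540));v=int(min(max(v,80),400))
    f=c["frame"][:,:,::-1]
    if n=="side": f=cv2.resize(f[v-80:v+80,u-100:u+100],None,fx=3,fy=3)
    cv2.imwrite(f"pics/{n}7.png",f)
```

```text
[599.75565827  16.87490664  40.92487401] [ 0.0706201   0.57054268 -0.95995421] [ 0.01054393  0.61566606  0.32545811 -0.39699564 -1.47446758  0.49769063]
```

View pics/side7.png

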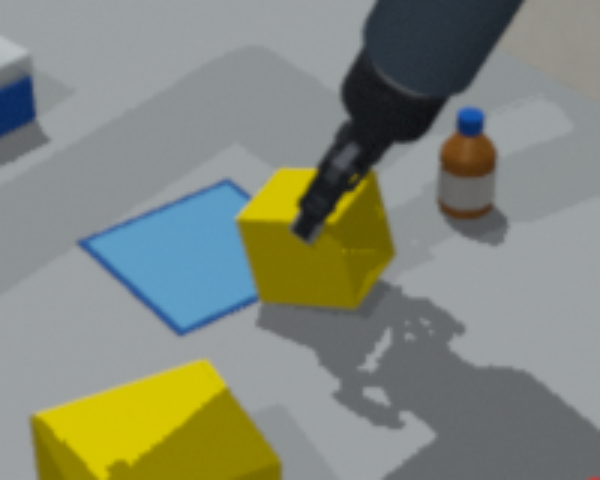

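The jar has tipped 15° about its base edge with only light contact. Continuing.

play_rows([
  [0,0.12,0,1.5,0,0],
  [0,0.235,-0.003,3,0,0],
  [0,0.235,-0.003,3,0,0],
  [0,0.235,-0.003,3,0,0],
  [0,0.235,-0.003,3,0,0],
  [0,0.235,-0.003,3,0,0],
  [0,0.235,-0.003,3,0,0],
  [0,0.235,-0.003,3,0,0],
  [0,0.235,-0.003,3,0,0],
  [0,0.235,-0.003,3,0,0],
  [0,0.12,0,1.5,0,0],
  [0,0,0,0,0,0],
])

```text
time_s: 12.8
ee_pos: [590.1, 36.6, 44.3]
orientation: [-0.665, 3.049, -0.136]
ft_force: [0.5, -0.5, 0.3]
opening: 78.8
```

```bash
cat > snap.py <<'E'
import sys
from rig import bot
from h import *
k=sys.argv[1]
o=bot.observe(); print(o["ee_pos"],o["ft_force"],o["joint_pos"],o["opening"])
c=bot.camera("side"); u,v=proj(c,o["ee_pos"]); u=int(min(max(u,100),540));v=int(min(max(v,80),400))
cv2.imwrite(f"pics/side{k}.png",cv2.resize(c["frame"][v-80:v+80,u-100:u+100,::-1],None,fx=3,fy=3))
E
python3 snap.py 8
```

```text
[590.11398996  36.62387936  44.31329259] [ 0.53123209 -0.51449517  0.3184327 ] [ 0.38695684  0.4032504  -0.12109495  0.10249478 -1.04592487 -0.0086294 ] 78.79938636352921
```

View pics/side8.png

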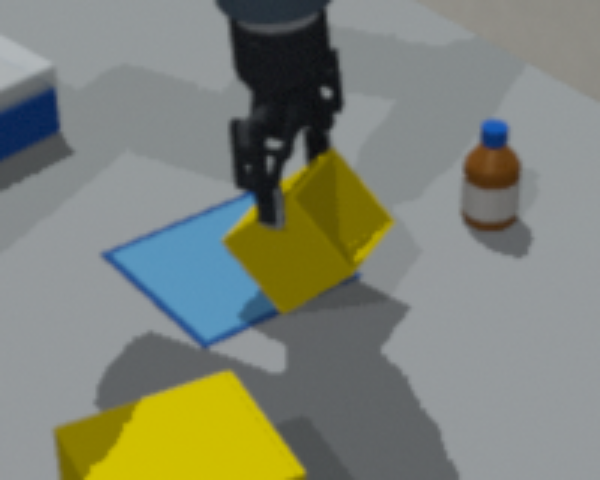

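The jar is at about 45°, balanced on its base edge and held firmly.

play_rows([
  [0,0.12,0,1.5,0,0],
  [0,0.235,-0.003,3,0,0],
  [0,0.235,-0.003,3,0,0],
  [0,0.235,-0.003,3,0,0],
  [0,0.235,-0.003,3,0,0],
  [0,0.235,-0.003,3,0,0],
  [0,0.235,-0.003,3,0,0],
  [0,0.235,-0.003,3,0,0],
  [0,0.235,-0.003,3,0,0],
  [0,0.235,-0.003,3,0,0],
  [0,0.12,0,1.5,0,0],
  [0,0,0,0,0,0],
])

```text
time_s: 13.85
ee_pos: [581.7, 55.8, 37.2]
orientation: [-0.613, 2.815, -0.891]
ft_force: [1.5, -0.2, 1.3]
opening: 79.0
```

```bash
python3 snap.py 9
```

```text
[581.69954579  55.84441697  37.22185065] [ 1.45836175 -0.18184869  1.28247442] [ 0.70590199  0.43408344 -0.49128465  0.7287004  -0.97931574 -0.7971466 ] 79.04493676058577
```

View pics/side9.png

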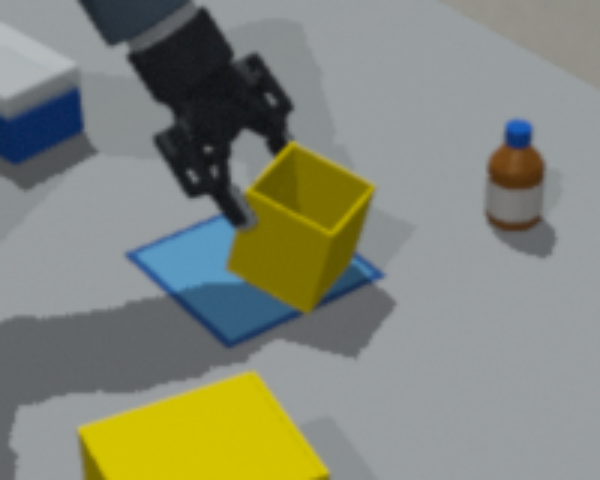

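About 72–75° tipped. Slower now.

play_rows([
  [0,0.12,0,1.5,0,0],
  [0,0.156,0,2,0,0],
  [0,0.156,0,2,0,0],
  [0,0.156,0,2,0,0],
  [0,0.156,0,2,0,0],
  [0,0.078,0,1,0,0],
  [0,0,0,0,0,0],
])

```text
time_s: 14.48
ee_pos: [579.0, 61.4, 32.2]
orientation: [-0.584, 2.693, -1.13]
ft_force: [-0.1, -0.8, 1.5]
opening: 79.0
```

```bash
python3 snap.py 10
python3 - <<'E'
from rig import bot
from h import *
o=bot.observe()
c=bot.camera("side"); W=world(c); Y=yellow(c)
T=W[Y]; T=T[(np.hypot(T[:,0]-575,T[:,1]-80)<110)]
print("rim z pct",np.percentile(T[:,2],[1,95,99,99.8]), T.min(0),T.max(0))
u=np.array([.413,-.911]); hi=T[T[:,2]>70]; A=np.c_[hi[:,:2]@u,np.ones(len(hi))]; print(np.linalg.lstsq(A,hi[:,2],rcond=None)[0],len(hi))
# outside wall facing camera plane (-y/-x wall): fit normals via local patches
from scipy.spatial.transform import Rotation as Ro
print(Ro.from_rotvec(o["orientation"]).as_matrix()[:,2])
E
```

```text
[578.98894745  61.40218405  32.24758499] [-0.08945627 -0.80998761  1.53942055] [ 0.78273185  0.50954176 -0.55160469  0.87403241 -1.05881739 -1.01726631] 78.96659512161393
rim z pct [ 3.36997209 91.07950447 95.91602109 97.37626922] [520.5048939    7.21998661  -1.24985951] [628.46368701 119.29117048  98.23975824]
[-4.19773121e-02  9.06830513e+01] 620
[ 0.29449736 -0.64905804 -0.70142353]
```

View pics/side10.png

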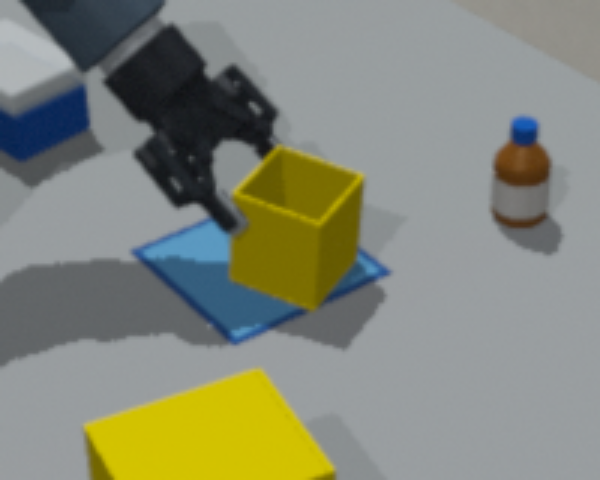

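play_rows([
  [0,0.078,0,1,0,0],
  [0,0.078,0,1,0,0],
  [0,0.078,0,1,0,0],
  [0,0.078,0,1,0,0],
  [0,0.04,0,0.5,0,0],
  [0,0,0,0,0,0],
  [0,0,0,0,0,0],
])

```text
time_s: 15.17
ee_pos: [577.9, 64.2, 29.9]
orientation: [-0.573, 2.634, -1.229]
ft_force: [0.4, 0.2, 1.0]
opening: 79.1
```

```bash
python3 snap.py 11
cat > meas.py <<'E'
from rig import bot
from h import *
o=bot.observe()
c=bot.camera("top"); W=world(c)
B=blue(c)&(W[...,2]<12)
n,l,st,ce=cv2.connectedComponentsWithStats(B.astype(np.uint8)); 
Y=yellow(c); T=W[Y]; T=T[(np.hypot(T[:,0]-575,T[:,1]-80)<120)&(T[:,2]>78)]
print("rim n",len(T),np.median(T[:,2])); 
if len(T)>20: print(cv2.minAreaRect(T[:,:2].astype(np.float32)))
c=bot.camera("side"); W=world(c); T=W[yellow(c)]; T=T[(np.hypot(T[:,0]-570,T[:,1]-80)<120)]
Z=T[T[:,2]>86]; print("side rim", len(Z), cv2.minAreaRect(Z[:,:2].astype(np.float32)))
u=np.array([.413,-.911]);w=np.array([.911,.413])
# plane fit of outer walls facing camera, per direction via lower band
P=T[(T[:,2]>10)&(T[:,2]<70)]
for d,nm in((u,"u"),(-w,"-w")):
    s=P[:,:2]@d; m=s>np.percentile(s,97)-6
    bins=[(a,np.median(s[(P[:,2]>a)&(P[:,2]<a+15)&m])) for a in (10,25,40,55)]; print(nm,bins)
E
python3 meas.py
```

```text
[577.85156702  64.18496656  29.87507521] [0.42177344 0.16532312 0.97823616] [ 0.81309701  0.55064295 -0.56771485  0.92075681 -1.10187338 -1.09896187] 79.14959953269954
rim n 246 91.6178691147317
((556.4130249023438, 62.466796875), (125.29595947265625, 79.6233139038086), 24.692106246948242)
side rim 160 ((571.8485107421875, 68.917236328125), (84.3074722290039, 85.399658203125), 25.46467399597168)
u [(10, np.float64(212.72245450546941)), (25, np.float64(213.096974109283)), (40, np.float64(213.17391518162054)), (55, np.float64(213.40081950121964))]
-w [(10, np.float64(-511.3419805444663)), (25, np.float64(-511.440377434679)), (40, np.float64(-511.56702064803653)), (55, np.float64(-511.40411319955797))]
```

View pics/side11.png

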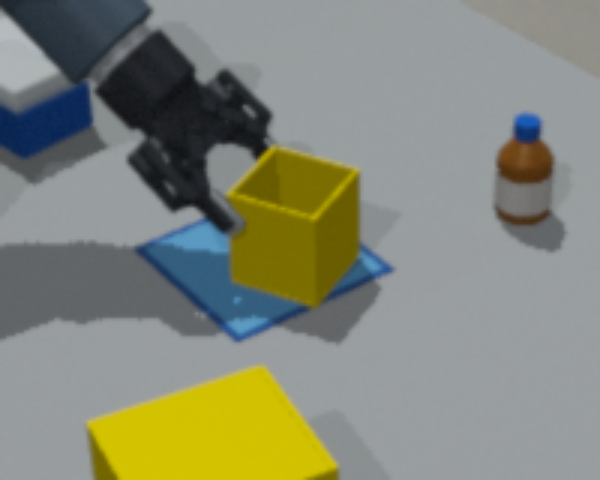

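The jar is upright (wall slope about 0.9°) at about (574,70). The mat centre is at (563,97), so I slide it 29 mm.

play_rows([
  [-0.01,0.08,-0.095,0,0,0],
  [-0.01,0.156,-0.186,0,0,0],
  [-0.01,0.156,-0.186,0,0,0],
  [-0.01,0.156,-0.186,0,0,0],
  [-0.01,0.156,-0.186,0,0,0],
  [-0.01,0.156,-0.186,0,0,0],
  [-0.01,0.156,-0.186,0,0,0],
  [-0.01,0.156,-0.186,0,0,0],
  [-0.01,0.156,-0.186,0,0,0],
  [-0.01,0.156,-0.186,0,0,0],
  [-0.01,0.156,-0.186,0,0,0],
  [-0.01,0.156,-0.186,0,0,0],
  [-0.01,0.08,-0.095,0,0,0],
  [0,0,0,0,0,0],
  [0,0,0,0,0,0],
])

```text
time_s: 16.57
ee_pos: [566.9, 91.5, 30.0]
orientation: [-0.572, 2.634, -1.228]
ft_force: [-1.7, 0.5, 2.2]
opening: 79.0
```

```bash
python3 snap.py 12; python3 meas.py
```

```text
[566.93482412  91.53169799  29.99456749] [-1.69330972  0.54433267  2.20432398] [ 0.87098169  0.56303711 -0.53471412  0.86923883 -1.13423022 -1.09954839] 79.03132730638477
rim n 252 91.66404204862263
((545.3145141601562, 86.84950256347656), (136.15414428710938, 85.97986602783203), 31.218158721923828)
side rim 160 ((562.1527709960938, 95.10086059570312), (83.02224731445312, 83.44355773925781), 24.293277740478516)
u [(10, np.float64(183.90098708850945)), (25, np.float64(183.55560290525335)), (40, np.float64(183.72431645955004)), (55, np.float64(183.48671371582455))]
-w [(10, np.float64(-512.6288295091729)), (25, np.float64(-512.4766672174674)), (40, np.float64(-512.8588628704645)), (55, np.float64(-513.2437276877331))]
```

View pics/side12.png

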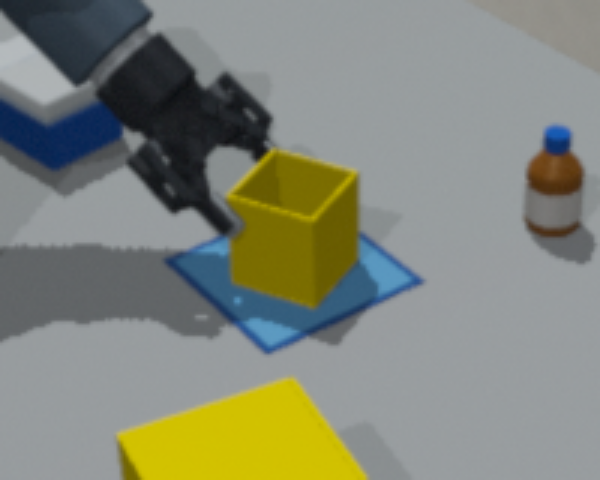

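play_rows([
  [0,0,0,0,0,0],
  [0,0,0,0,0,0],
  [0,0,0,0,0,0],
  [0,0,0,0,0,0],
  [0,0,0,0,0,0],
  [0,0,0,0,0,0],
], gripper=8.54)

```text
time_s: 17.22
ee_pos: [566.9, 91.1, 29.8]
orientation: [-0.572, 2.634, -1.228]
ft_force: [-1.0, -0.0, 0.4]
opening: 85.3
```

```bash
python3 snap.py 13
python3 - <<'E'
from rig import bot
import cv2
cv2.imwrite("pics/wrist13.png",bot.camera("wrist")["frame"][:,:,::-1])
E
```

```text
[566.88999613  91.14699488  29.7777907 ] [-1.04587886 -0.02667265  0.39607078] [ 0.87043257  0.56332236 -0.53496079  0.8692437  -1.1340284  -1.09954084] 85.26626935932894
```

View pics/wrist13.png

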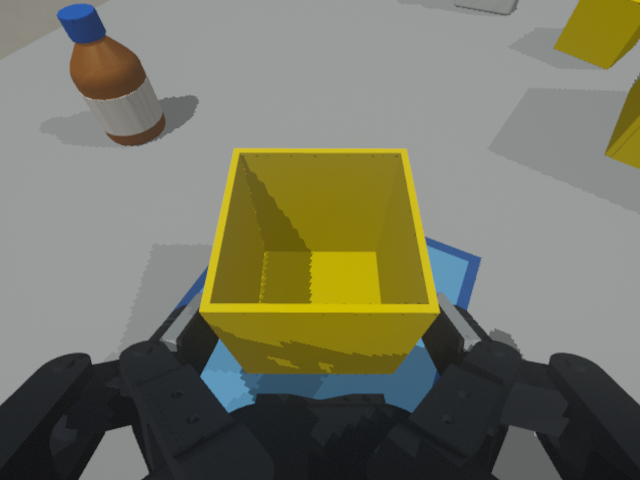

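Released, with the jar standing symmetrically between the open fingers. I'll retreat straight back along the tool axis.

play_rows([
  [0,0,-0.5,0,0,0],
  [0,0,-0.5,0,0,0],
  [0,0,-0.8,0,0,0],
  [0,0,-0.8,0,0,0],
  [0,0,-0.8,0,0,0],
  [0,0,-1,0,0,0],
  [0,0,-1,0,0,0],
  [0,0,-1,0,0,0],
  [0,0,-1,0,0,0],
  [0,0,-1,0,0,0],
  [0,0,-1,0,0,0],
  [0,0,-1,0,0,0],
  [0,0,0,0,0,0],
  [0,0,0,0,0,0],
])

```text
time_s: 18.48
ee_pos: [533.8, 164.3, 96.9]
orientation: [-0.572, 2.634, -1.227]
ft_force: [-0.4, -0.4, -0.8]
opening: 85.1
```

```bash
python3 - <<'E'
from rig import bot
from h import *
o=bot.observe(); print(o["ee_pos"],o["ft_force"])
for n in ["side","top"]:
    c=bot.camera(n); cv2.imwrite(f"pics/{n}14.png",c["frame"][:,:,::-1])
E
python3 meas.py
```

```text
[533.84194767 164.32501051  96.85742093] [-0.39650585 -0.44881796 -0.80299444]
rim n 226 90.94598844341343
((544.0233764648438, 86.210693359375), (133.82095336914062, 85.3894271850586), 31.576873779296875)
side rim 149 ((561.6915893554688, 95.70744323730469), (85.48778533935547, 80.11917877197266), 24.803815841674805)
u [(10, np.float64(182.31854196712106)), (25, np.float64(182.50616808396188)), (40, np.float64(182.2562441787577)), (55, np.float64(182.48142293576282))]
-w [(10, np.float64(-513.2048422145982)), (25, np.float64(-513.0751959790662)), (40, np.float64(-513.1646541119189)), (55, np.float64(-513.0290849506722))]
```

View pics/side14.png

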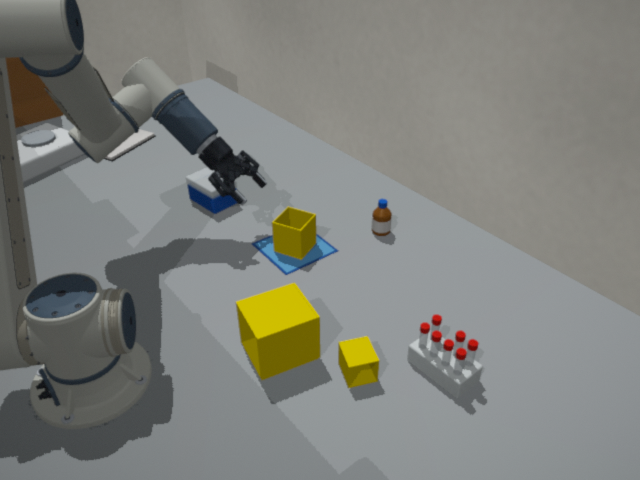

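View pics/top14.png

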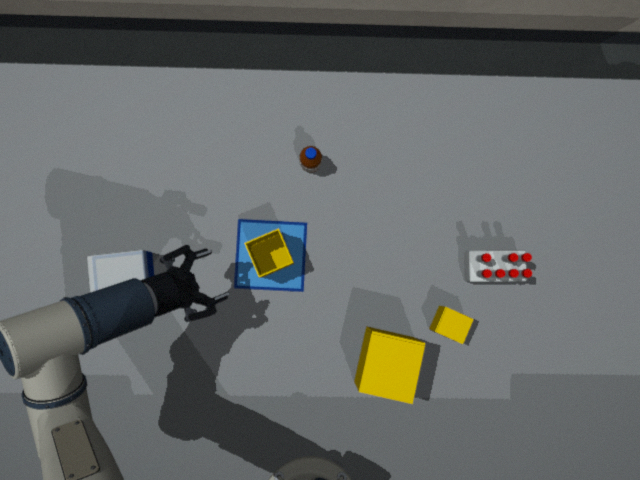

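The jar stands centred on the mat: side view (295,235), top view (270,253). The walls are vertical, the gripper is clear, and the rack, bottle and tip box are at their starting pixels. Handing in.

```bash
python3 -c "
from rig import bot
print(bot.close_job())"
```

```text
the job is handed in; nothing more can be done
None
```

The yellow jar now stands upright on the blue mat, and I handed the job in at about 18.5 s of the 67 s allowed. I gripped the lying middle-sized jar by its side walls and moved it next to the mat. I then regripped it with the tool leaned over and tipped it slowly about its base edge. Once it was upright, I slid it about 29 mm to the mat's centre, let go and backed off.

- **Position and upright:** the last side-camera check put the jar's centre at about (562, 97) mm, within about 2 mm of the mat's measured centre (563, 97). The walls showed no measurable tilt, so the base has roughly 25 mm to spare on each side.
- **Disagreement:** the top-camera rim fit put the jar at about (544, 86). It probably picked up the jar's inner walls as well as the rim, because its outline came out too long (134 mm). I trusted the side camera and the top picture, which both show the jar centred on the mat.
- **Lift while moving it:** during the first move, with the jar still lying down, the force reading equalled the jar's full weight. It was therefore probably carried a millimetre or so off the bench rather than fully sliding. That is far below the 20 mm pick-up limit.
- **Other objects:** the rack, bottle, tip box and the two other jars look unmoved by eye in both camera views. The force readings between moves stayed under about 10 N.

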